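# Feed the wheel train home and shut the gate

### The arm

A 6-joint arm with a two-finger parallel gripper is mounted at the origin on the work surface. World frame = base frame: x ahead of the robot, y to its left, z up, the work surface at z = 0. Lengths are in m, angles in rad, forces in N, time in s.
With the tool pointing down it reaches from about 0.375 to 0.975 m from the base axis. Payload 3.8 kg.
Tool frame: the origin (TCP) lies at the very end of the fingers, on their centre line; the grasp point (between the pads) lies 19 mm behind it (bot.pinch_z is the distance from the TCP to the grasp point, in m); x points along the fingers, y is the direction in which the jaws open and shut, and the axes are right-handed (so a half turn about x gives the same grasp; the last joint's range is limited). The gripper opens to 85 mm and grips with 20 to 120 N. Pads are 22 mm wide; open, the fingers measure 114 mm over their backs; the gripper's body (76 mm by 85 mm) begins 54 mm behind the grasp point. The pads swing forward as they close: fully open they stand 13 mm farther back than shut.
Start: joints at [-1.229, 0.264, 1.604, -0, 1.274, -0.037], TCP at [0.25, -0.627, 0.231] pointing down, gripper open.
Joint ranges: [-2.63, 2.63], [-0.94, 2.18], [0.31, 2.57], [-1.31, 4.45], [0, 2.66], [-2.55, 2.55]. Speed limits (rad/s): [2.57, 2.57, 3.14, 3.14, 3.14, 3.14].

### API

Orientations are given as a rotation vector (axis times angle).
In Python, from workcell import monitor, imaging, finish_job, bot gives the robot as it stands.
- The arm moves only by the tool jog_arm, never from a script. Its argument "rows" is a list of rows, each a list of 7 numbers: the shift along the tool's x, y, z in m, then the turn, a rotation vector about the tool's x, y, z in rad, then the opening in per cent of the stroke, from 0 (shut) to 100 (fully open). A call has 1 to 20 rows; each row is the pose to reach, as a shift and turn from the pose measured when the call began, along the tool's axes at that moment; what a row does not reach only later rows make up. A row lasts 1/10 s, in which the tool goes at most 50 mm and 8.59 degrees, less where a joint would pass 70% of its speed; a pose out of reach is approached as far as the arm can. A call with a gripper value outside its range is refused whole. The fingers move at their own pace and stop on an object; "force" is the grip in N (left out, the last holds). Time passes only in rows, so rows that repeat a pose let the fingers close. It gives the time, the measured TCP pose, the force and the opening at its end, in the units of the state.
- monitor.read_state(): the state, without advancing time (a new reading comes with each control period).
- imaging.read_camera(name): name is "scene" or "top"; returns the picture (480x640x3 uint8, blue, green, red); there is no depth.
- imaging.camera_params(name): a dict with "fx", "fy", "cx", "cy" (pixels), "k1" (the pictures are not rectified: a ray, as slopes to the right and down, at radius r is drawn at 1 + k1 r^2 times it, then the intrinsics apply), "T" (4x4, takes a point from camera to world coordinates). Camera axes: x right, y down, z forward; pixel columns grow to the right and rows downward; lengths in m; the calibration is good to about 2 mm. A picture is of the moment at which its call begins. camera_params takes no time and is no camera call.
- finish_job(): hands the job in, once; it reports no verdict.
The state is a dict: "time": time; "q": joint angles; "joint_vel": joint speeds; "joint_torque": joint torques, N m; "tool_pos": TCP position; "tcp_rot": TCP orientation; "wrist_force": force on the tool from outside, world axes, zero at the start; "torque": the same for the moment, N m; "width": opening from 0.0 (shut) to 1.0 (fully open).
Only numpy, scipy, OpenCV 4.12 (cv2) and the standard library are available. Lean on these libraries where they do the work, as an engineer would, in place of code of your own. Each camera call takes 0.05 s, during which the arm holds its last target. There are 200 camera calls.

### The job

Push the row of four black wheels along the aluminium rail to the blue end stop, as one unbroken train, pushing with a fingertip only on the last wheel, until the first wheel is up against the stop. Then push the yellow gate shut behind the last wheel, right up to its rest pin, and move clear. Nothing is to be picked up; leave the chassis, steering wheel, axle, jar, screwdriver and parts-bin flap alone.

Things in the scene. Friction and masses are not known exactly. Their poses are not given: they have to be found in the camera images.
- rail: Fixed aluminium rail on the bench. Origin: centre of its underside; +x = feed direction, to the end stop; +y = side of the gate pivot; z up. Base 400 (x) x 100 (y) x 10 high. Channel along x, centred on y = 0, open at x = -200: floor 10 above the bench, side walls 5 thick, inner faces y = +-23.2, tops 18 above the bench. Home places of wheels 1 to 4: x = 158, 114, 70, 26.
- end_stop (a point): Middle of the face of the blue end stop block (56 wide, top 42 above the bench) that the first wheel must meet: rail x = 180, y = 0, 22 above the bench.
- rest_pin (a point): Top centre of the dark steel pin that the shut gate rests on: 12 dia., 50 above the bench, at rail x = 6, y = -41.
- wheel_1: First (leading) wheel, nearest the end stop: black rubber toy wheel with white hub lying flat in the channel, 44 diameter, 24 thick, 35 g, bottom 10 and top 34 above the bench (16 stand out above the side walls). Origin: centre of its underside, its z axis up. It starts 60 to 130 short of its home place.
- wheel_2: Second wheel, same as the first, touching it from behind.
- wheel_3: Third wheel, same, touching the second from behind.
- wheel_4: Last wheel (the tail of the train), same, touching the third from behind. The push goes on its rear, free side (towards rail -x).
- gate (a joint): Swing gate on an upright pivot, rad: 0 = shut, across the channel against its rest pin (hard stop), front face at rail x = 0, 4 behind the last wheel at home. Grows as it opens, clockwise from above; at 1.57 the arm points along rail -x beside the channel; limit 2.3. Starts at 1.5 to 2.0. Stays where left (friction 0.06 N m). Yellow arm 105 long, 8 thick, 21 to 49 above the bench.
- gate_pivot (a point): On the gate's pivot axis, rail x = -4, y = +60, 35 above the bench. A steel hub of 22 dia. stands round it, up to 52 above the bench.
- gate_tip (a point): Middle of the free end of the gate arm, 105 from the pivot, 35 above the bench.
- chassis: Bystander: loose red plastic toy car chassis, 160 (x) x 60 (y) x 51 high. Origin: centre of its underside.
- steering_wheel: Bystander: loose yellow plastic toy steering wheel lying flat, 62 dia., 10 high. Origin: centre of its underside.
- axle: Bystander: loose chrome axle rod lying on two square collars, 110 long along its x, 6 dia., 12 high over the collars. Origin: centre of its underside.
- hub_jar: Bystander: loose clear jar with green cap, 50 dia., 60 high. Origin: centre of its underside.
- driver: Bystander: loose screwdriver lying along its x axis, about 150 long and 25 thick. Origin: under its middle.
- bin_flap (a joint): Bystander: front flap of the grey steel parts bin (200 wide, 180 deep, 100 high, fixed at the right of the bench), in rad: 0 = shut, grows as it drops open, to 1.5. Leave it shut.
Mind the look-alikes: they are no part of the job. What is shaped like the wheel_4 but orange is not meant.

How it is judged:
By the outcome, as a careful person would: the job done as asked, in the order asked, and still so for the second after the job is handed in, with the robot touching nothing.
It also fails if it takes over 51 s, if anything falls off the work surface, if the arm or the gripper's body presses on something with over 40 N, if the wrist force passes 120 N, or if a joint passes its speed limit or range.

## Working session

There is one attempt and no reset: what is moved stays moved. The work goes in short steps, Python scripts to look and compute and a tool call to move; the robot and the scene stay as the last step left them, time stands still between calls to the robot, and variables do not carry over. Pictures are saved under pics/ and viewed, about 8 in all and at most 12, crops included, and the job is handed in when it is done.

Besides the shell and the picture viewer there is one more tool, called after "Call:" by a JSON object that holds its "api" and its "payload", one argument or row to a line. jog_arm: Moves the arm, as the interface text tells. Its arguments: {"type":"object","properties":{"rows":{"type":"array","items":{"type":"array","items":{"type":"number"}}},"force":{"type":"number"}},"required":["rows"]}

```bash
mkdir -p pics; ls; python3 - <<'E'
from workcell import monitor, imaging
import cv2
for n in("scene","top"):
    cv2.imwrite(f"pics/{n}0.png",imaging.read_camera(n)); print(n,imaging.camera_params(n))
print(monitor.read_state())
E
```

```text
pics
scene {'fx': 480.7009886134399, 'fy': 480.7009886134399, 'cx': 312.70337754398594, 'cy': 237.57943976821093, 'k1': -0.11372270717083525, 'T': array([[-0.23111882,  0.76350405, -0.6030304 ,  1.2214336 ],
       [ 0.97288881,  0.18674874, -0.13642677,  0.13837254],
       [ 0.00845277, -0.61821232, -0.7859657 ,  0.92292915],
       [ 0.        ,  0.        ,  0.        ,  1.        ]])}
top {'fx': 439.71417049935144, 'fy': 439.71417049935144, 'cx': 316.76336409359106, 'cy': 235.0884850491509, 'k1': -0.035070244123527376, 'T': array([[ 0.02645941, -0.99309593,  0.11428199,  0.45504001],
       [-0.99945163, -0.02855749, -0.01676057, -0.00797994],
       [ 0.01990846, -0.11377585, -0.99330696,  1.12324713],
       [ 0.        ,  0.        ,  0.        ,  1.        ]])}
{'time': 0.1, 'q': array([-1.22895775e+00,  2.64692719e-01,  1.60525733e+00,  9.53070939e-06,
        1.27369439e+00, -3.68788409e-02]), 'joint_vel': array([-0.00081977, -0.00146377, -0.00133195, -0.00072936,  0.00204288,
       -0.00159613]), 'joint_torque': array([ 1.06956653e-03, -5.16707540e+01, -3.68590200e+01, -6.50418770e-05,
        6.29025250e-03,  6.86671626e-06]), 'tool_pos': array([ 0.24935776, -0.62653428,  0.23006573]), 'tcp_rot': array([ 2.01474903,  0.38827498, -2.01536997]), 'wrist_force': array([-0.14159422,  0.09736728,  0.07697376]), 'torque': array([-0.00729632,  0.00489927,  0.0357223 ]), 'width': 0.9979494614161151}
```

View pics/top0.png

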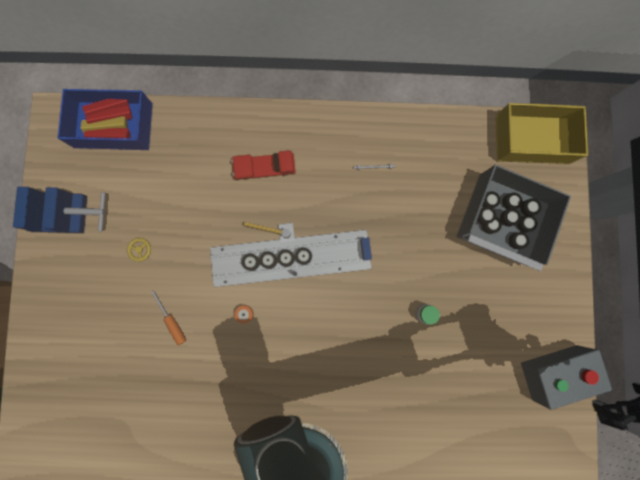

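View pics/scene0.png

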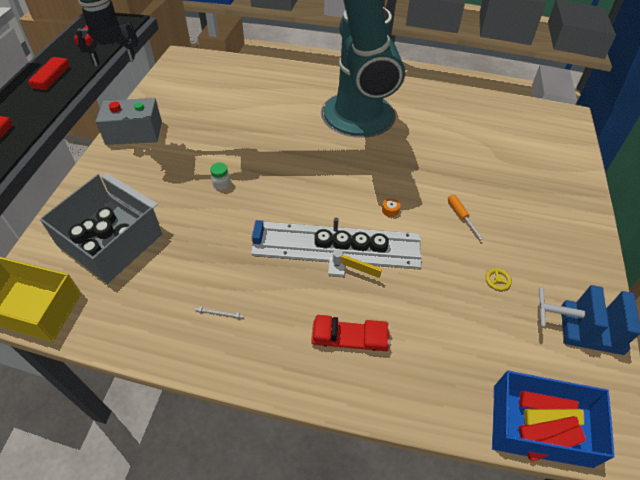

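The top view shows the rail at about (291,257), with the blue stop at its right end (365,247). The train of four black wheels runs from (250,262) to (304,256), so wheel_4, the tail, is the leftmost at (250,262). The yellow gate spans (287,232) to (244,223) and the rest pin is at about (293,272). 

Look-alikes for wheel_4 are the orange wheel at (243,313) and the wheels in the bin at around (510,215). I choose the black one at (250,262) and check it in a crop.

```bash
python3 - <<'E'
import cv2
a=cv2.imread("pics/top0.png")[205:300,200:385]
cv2.imwrite("pics/crop0.png",cv2.resize(a,None,fx=4.3,fy=4.3,interpolation=cv2.INTER_CUBIC))
E
```

```text
(no output)
```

View pics/crop0.png

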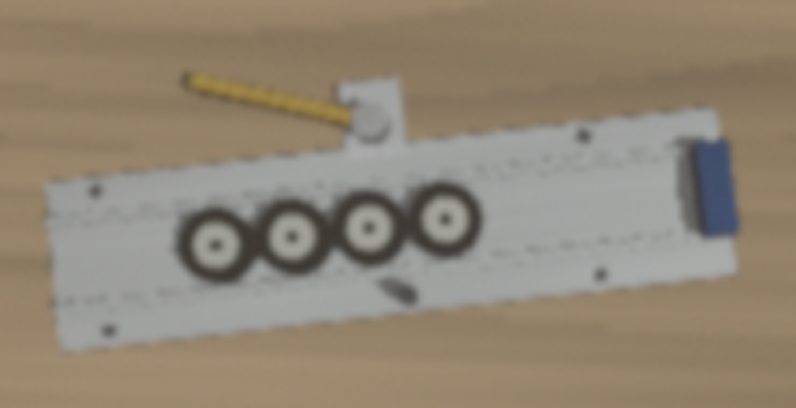

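The crop confirms the choice: four black wheels in the channel, with the tail at crop (216,245). The gate tip is at (188,80), the hub at (370,121), and the pin at about (395,290).

```bash
cat >h.py <<'E'
import numpy as np
from scipy.spatial.transform import Rotation as R
from workcell import imaging, monitor
def world(name,uv,z):
    p=imaging.camera_params(name); d=(np.array(uv)-[p['cx'],p['cy']])/[p['fx'],p['fy']]
    s=d.copy()
    for _ in range(20): s=d/(1+p['k1']*(s@s))
    T=p['T']; r=T[:3,:3]@[*s,1]; o=T[:3,3]
    return o+r*(z-o[2])/r[2]
E
python3 - <<'E'
from h import *
f=lambda u,z: world("top",np.array(u)/4.3+[200,205]-0.4,z)[:2]
C=np.array([f(u,.01) for u in[(45,183),(62,350),(737,272),(716,107)]])
L=np.array([(-.2,.05),(-.2,-.05),(.2,-.05),(.2,.05)])
# rigid fit
c=C.mean(0); A=C-c; th=np.angle(np.sum((A[:,0]+1j*A[:,1])*(L[:,0]-1j*L[:,1])))
M=np.array([[np.cos(th),-np.sin(th)],[np.sin(th),np.cos(th)]])
print("rail",c,th,"res mm",(C-(L@M.T+c))*1e3)
ra=lambda p:((p-c)@M*1e3).round(1)
for n,u,z in[("w4",(216,245),.034),("w3",(292,237),.034),("w2",(368,228),.034),("w1",(445,219),.034),("tip",(188,80),.049),("hub",(370,121),.052),("stop",(695,190),.042)]: print(n,f(u,z).round(4),ra(f(u,z)))
for u in[(381,282),(412,297)]: print("pin",ra(f(u,.05)),ra(f(u,.01)))
s=monitor.read_state(); print(R.from_rotvec(s['tcp_rot']).as_matrix().round(3))
np.savez("rail.npz",c=c,M=M,th=th)
E
```

```text
rail [0.52410023 0.03781598] -1.4284222351607438 res mm [[-0.63877444 -0.16684648]
 [ 0.92439377 -1.05246138]
 [ 0.50095967  0.81342147]
 [-0.786579    0.4058864 ]]
w4 [0.5097 0.1373] [-1.005e+02 -1.000e-01]
w3 [0.5156 0.0938] [-56.7  -0.5]
w2 [0.522  0.0503] [-12.7  -0.3]
w1 [0.5284 0.0062] [31.9 -0.2]
tip [0.6029 0.1554] [-105.2   94.7]
hub [0.5819 0.0504] [-4.2 59. ]
stop [ 0.5485 -0.1371] [176.6  -0.6]
pin [ -8.  -32.7] [ -9.6 -31.1]
pin [  8.5 -43.1] [  7.5 -41.9]
[[-0.001  0.37  -0.929]
 [ 0.002 -0.929 -0.37 ]
 [-1.    -0.002 -0.   ]]
```

```bash
cat >>h.py <<'E'
rl=np.load("rail.npz"); c,M,th=rl['c'],rl['M'],float(rl['th'])
def torail(p): return np.r_[(np.array(p[:2])-c)@M,p[2]]
def shift(x,y,z,yaw=0):
    "tool shift & turn to rail pose mm; tool y at yaw from rail x"
    s=monitor.read_state(); R0=R.from_rotvec(s['tcp_rot'])
    p=np.r_[M@[x/1e3,y/1e3]+c,z/1e3]
    a=th+yaw; Y=np.array([np.cos(a),np.sin(a),0]); X=np.array([0,0,-1.])
    Rt=R.from_matrix(np.c_[X,Y,np.cross(X,Y)])
    return R0.inv().apply(p-s['tool_pos']).round(4),(R0.inv()*Rt).as_rotvec().round(4)
def st():
    s=monitor.read_state(); f=s['wrist_force']
    print("t",s['time'],"rail mm",(torail(s['tool_pos'])*1e3).round(1),"f rail",(f[:2]@M).round(1),f[2].round(1),"w",s['width'].round(2))
E
python3 -c "
from h import *
st();print(shift(-160,0,150)); print(shift(-160,0,20))"
```

```text
Traceback (most recent call last):
  File "h.py", line 21, in st
    print("t",s['time'],"rail mm",(torail(s['tool_pos'])*1e3).round(1),"f rail",(f[:2]@M).round(1),f[2].round(1),"w",s['width'].round(2))
                                                                                                                     ^^^^^^^^^^^^^^^^
AttributeError: 'float' object has no attribute 'round'
```

```bash
sed -i "s/s\['width'\].round(2)/round(s['width'],2)/" h.py
python3 -c "
from h import *
st();print(shift(-160,0,150)); print(shift(-160,0,20))"
```

```text
t 0.1 rail mm [ 618.6 -366.2  230.1] f rail [-0.1 -0.1] 0.1 w 1.0
(array([ 0.0815, -0.6711, -0.5384]), array([2.363e-01, 2.000e-04, 2.100e-03]))
(array([ 0.2115, -0.6708, -0.5383]), array([2.363e-01, 2.000e-04, 2.100e-03]))
```

Call:
{"api": "jog_arm", "payload": {
  "rows": [
    [0, -0.671, -0.538, 0.236, 0, 0.002, 0],
    [0, -0.671, -0.538, 0.236, 0, 0.002, 0],
    [0, -0.671, -0.538, 0.236, 0, 0.002, 0],
    [0, -0.671, -0.538, 0.236, 0, 0.002, 0],
    [0, -0.671, -0.538, 0.236, 0, 0.002, 0],
    [0, -0.671, -0.538, 0.236, 0, 0.002, 0],
    [0, -0.671, -0.538, 0.236, 0, 0.002, 0],
    [0, -0.671, -0.538, 0.236, 0, 0.002, 0],
    [0, -0.671, -0.538, 0.236, 0, 0.002, 0],
    [0, -0.671, -0.538, 0.236, 0, 0.002, 0],
    [0, -0.671, -0.538, 0.236, 0, 0.002, 0],
    [0, -0.671, -0.538, 0.236, 0, 0.002, 0],
    [0, -0.671, -0.538, 0.236, 0, 0.002, 0],
    [0, -0.671, -0.538, 0.236, 0, 0.002, 0],
    [0, -0.671, -0.538, 0.236, 0, 0.002, 0],
    [0, -0.671, -0.538, 0.236, 0, 0.002, 0],
    [0, -0.671, -0.538, 0.236, 0, 0.002, 0],
    [0, -0.671, -0.538, 0.236, 0, 0.002, 0],
    [0.08, -0.671, -0.538, 0.236, 0, 0.002, 0],
    [0.08, -0.671, -0.538, 0.236, 0, 0.002, 0]
  ]
}}

```text
time: 2.1
tool_pos: [0.5001, 0.1961, 0.1493]
tcp_rot: [2.144, 0.154, -2.148]
wrist_force: [-0.1, -0.3, -0.5]
width: 0.001
```

```bash
python3 -c "
from h import *
st();print(shift(-160,0,20))"
```

```text
t 2.1 rail mm [-160.1   -1.3  149.3] f rail [ 0.3 -0.1] -0.5 w 0.0
(array([ 0.1293, -0.    , -0.0016]), array([ 0.002 ,  0.0019, -0.0007]))
```

Call:
{"api": "jog_arm", "payload": {
  "rows": [
    [0.045, 0, -0.001, 0, 0, 0, 0],
    [0.09, 0, -0.001, 0, 0, 0, 0],
    [0.115, 0, -0.001, 0, 0, 0, 0],
    [0.125, 0, -0.001, 0, 0, 0, 0],
    [0.129, 0, -0.001, 0, 0, 0, 0],
    [0.129, 0, -0.001, 0, 0, 0, 0]
  ]
}}

```text
time: 2.7
tool_pos: [0.5015, 0.1959, 0.0209]
tcp_rot: [2.145, 0.154, -2.147]
wrist_force: [0.3, -1.1, 0.0]
width: -0.0
```

```bash
python3 -c "
from h import *
import cv2
st()
a=imaging.read_camera('scene')[160:310,230:440]
cv2.imwrite('pics/s1.png',cv2.resize(a,None,fx=3.8,fy=3.8,interpolation=cv2.INTER_CUBIC))"
```

```text
t 2.7 rail mm [-159.7    0.    20.9] f rail [1.1 0.1] 0.0 w -0.0
```

View pics/s1.png

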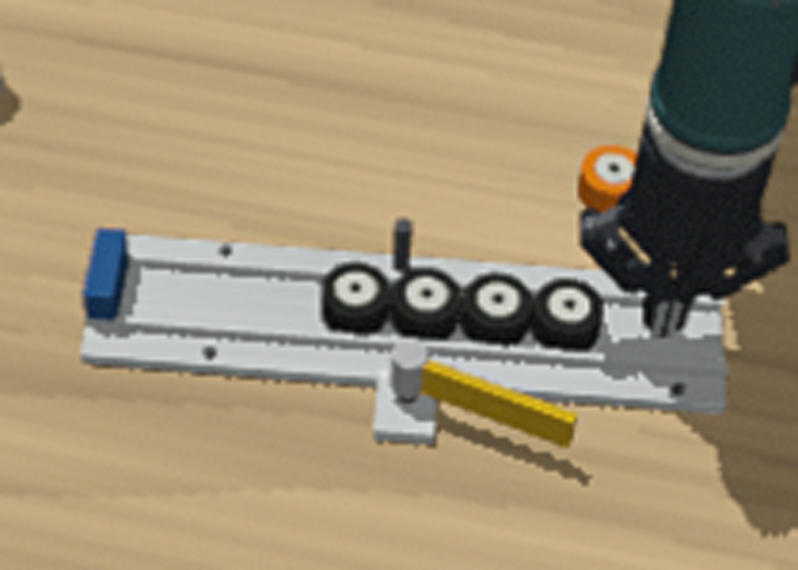

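The scene crop shows the shut fingertip in the channel at about (665,320), behind tail wheel 4 at (568,310). The gate and pin are clear of it, so I push gently.

Call:
{"api": "jog_arm", "payload": {
  "rows": [
    [0, 0.008, 0, 0, 0, 0, 0],
    [0, 0.014, 0, 0, 0, 0, 0],
    [0, 0.018, 0, 0, 0, 0, 0],
    [0, 0.021, 0, 0, 0, 0, 0],
    [0, 0.024, 0, 0, 0, 0, 0],
    [0, 0.028, 0, 0, 0, 0, 0],
    [0, 0.032, 0, 0, 0, 0, 0],
    [0, 0.036, 0, 0, 0, 0, 0],
    [0, 0.04, 0, 0, 0, 0, 0],
    [0, 0.044, 0, 0, 0, 0, 0],
    [0, 0.048, 0, 0, 0, 0, 0],
    [0, 0.052, 0, 0, 0, 0, 0],
    [0, 0.056, 0, 0, 0, 0, 0],
    [0, 0.06, 0, 0, 0, 0, 0],
    [0, 0.064, 0, 0, 0, 0, 0],
    [0, 0.068, 0, 0, 0, 0, 0],
    [0, 0.072, 0, 0, 0, 0, 0],
    [0, 0.076, 0, 0, 0, 0, 0],
    [0, 0.08, 0, 0, 0, 0, 0],
    [0, 0.083, 0, 0, 0, 0, 0]
  ]
}}

```text
time: 4.75
tool_pos: [0.5141, 0.1138, 0.0218]
tcp_rot: [2.147, 0.155, -2.146]
wrist_force: [-1.0, 4.1, 2.7]
width: -0.001
```

```bash
python3 -c "
from h import *
import cv2
st();print(shift(-25,0,20.5))
a=imaging.read_camera('scene')[160:310,230:440]
cv2.imwrite('pics/s2.png',cv2.resize(a,None,fx=3.8,fy=3.8,interpolation=cv2.INTER_CUBIC))"
```

```text
t 4.75 rail mm [-76.6   0.9  21.8] f rail [-4.2 -0.4] 2.7 w -0.0
(array([0.0013, 0.0516, 0.001 ]), array([ 0.0017, -0.0005, -0.0003]))
```

View pics/s2.png

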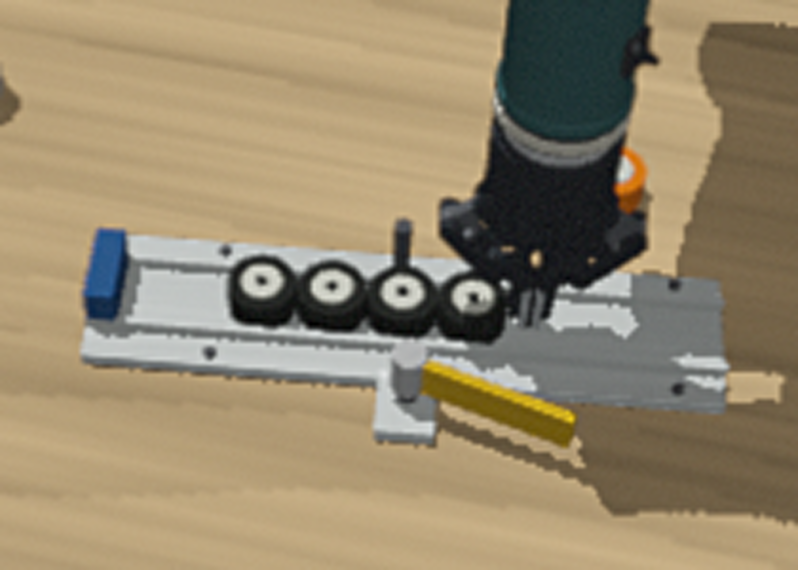

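The crop shows the train unbroken, with no gaps, and wheel 1 at (262,282). The push force is about 4 N, so I continue.

Call:
{"api": "jog_arm", "payload": {
  "rows": [
    [0.001, 0.003, 0.001, 0, 0, 0, 0],
    [0.001, 0.006, 0.001, 0, 0, 0, 0],
    [0.001, 0.01, 0.001, 0, 0, 0, 0],
    [0.001, 0.014, 0.001, 0, 0, 0, 0],
    [0.001, 0.018, 0.001, 0, 0, 0, 0],
    [0.001, 0.022, 0.001, 0, 0, 0, 0],
    [0.001, 0.026, 0.001, 0, 0, 0, 0],
    [0.001, 0.03, 0.001, 0, 0, 0, 0],
    [0.001, 0.034, 0.001, 0, 0, 0, 0],
    [0.001, 0.038, 0.001, 0, 0, 0, 0],
    [0.001, 0.042, 0.001, 0, 0, 0, 0],
    [0.001, 0.045, 0.001, 0, 0, 0, 0],
    [0.001, 0.048, 0.001, 0, 0, 0, 0],
    [0.001, 0.051, 0.001, 0, 0, 0, 0],
    [0.001, 0.053, 0.001, 0, 0, 0, 0],
    [0.001, 0.055, 0.001, 0, 0, 0, 0],
    [0.001, 0.057, 0.001, 0, 0, 0, 0],
    [0.001, 0.058, 0.001, 0, 0, 0, 0]
  ]
}}

```text
time: 6.6
tool_pos: [0.5215, 0.0557, 0.0207]
tcp_rot: [2.147, 0.154, -2.146]
wrist_force: [0.1, 0.8, 0.4]
width: -0.002
```

```bash
python3 -c "
from h import *
st();print(shift(-10.5,0,20.5))"
```

```text
t 6.6 rail mm [-18.1  -0.   20.7] f rail [-0.8  0.2] 0.4 w -0.0
(array([ 0.0002,  0.0076, -0.    ]), array([ 0.0017, -0.0004, -0.0007]))
```

Call:
{"api": "jog_arm", "payload": {
  "rows": [
    [0, 0.001, 0, 0, 0, 0, 0],
    [0, 0.002, 0, 0, 0, 0, 0],
    [0, 0.003, 0, 0, 0, 0, 0],
    [0, 0.004, 0, 0, 0, 0, 0],
    [0, 0.005, 0, 0, 0, 0, 0]
  ]
}}

```text
time: 7.1
tool_pos: [0.5222, 0.0507, 0.0207]
tcp_rot: [2.147, 0.154, -2.146]
wrist_force: [-0.1, 0.5, -0.0]
width: -0.004
```

```bash
python3 -c "
from h import *
import cv2
st()
a=imaging.read_camera('scene')[200:280,230:390]
cv2.imwrite('pics/s3.png',cv2.resize(a,None,fx=5,fy=5,interpolation=cv2.INTER_CUBIC))"
```

```text
t 7.1 rail mm [-13.1  -0.   20.7] f rail [-0.6 -0.1] -0.0 w -0.0
```

View pics/s3.png

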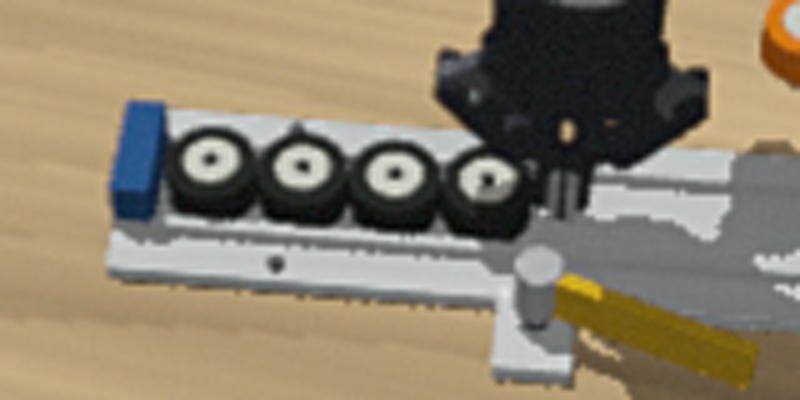

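Wheel 1 at (210,165) is almost at the stop face (165,165), and the train is still closed up. I creep in with force checks.

Call:
{"api": "jog_arm", "payload": {
  "rows": [
    [0, 0.001, 0, 0, 0, 0, 0],
    [0, 0.002, 0, 0, 0, 0, 0],
    [0, 0.003, 0, 0, 0, 0, 0]
  ]
}}

```text
time: 7.45
tool_pos: [0.5227, 0.0476, 0.0207]
tcp_rot: [2.147, 0.154, -2.146]
wrist_force: [-0.7, 2.2, 0.6]
width: 0.003
```

Call:
{"api": "jog_arm", "payload": {
  "rows": [
    [0, 0.0007, 0, 0, 0, 0, 0],
    [0, 0.0014, 0, 0, 0, 0, 0]
  ]
}}

```text
time: 7.65
tool_pos: [0.5227, 0.0472, 0.0208]
tcp_rot: [2.148, 0.155, -2.148]
wrist_force: [-0.6, 8.1, 1.4]
width: -0.002
```

The force rose to 8 N with the tool stalled at rail x ≈ -9.6, against about -10.5 expected, so the train is on the stop. I back off straight and rise.

Call:
{"api": "jog_arm", "payload": {
  "rows": [
    [0, -0.001, 0, 0, 0, 0, 0],
    [0, -0.003, 0, 0, 0, 0, 0],
    [0, -0.01, 0, 0, 0, 0, 0],
    [0, -0.03, 0, 0, 0, 0, 0],
    [0, -0.05, 0, 0, 0, 0, 0],
    [-0.04, -0.055, 0, 0, 0, 0, 0],
    [-0.08, -0.055, 0, 0, 0, 0, 0],
    [-0.1, -0.055, -0.04, 0, 0, 0, 0],
    [-0.1, -0.055, -0.08, 0, 0, 0, 0],
    [-0.1, -0.055, -0.117, 0, 0, 0, 0],
    [-0.1, -0.055, -0.117, 0, 0, 0, 0]
  ]
}}

```text
time: 8.75
tool_pos: [0.6353, 0.1189, 0.1215]
tcp_rot: [2.153, 0.155, -2.143]
wrist_force: [-0.9, -0.4, 0.4]
width: 0.002
```

```bash
python3 -c "
from h import *
import cv2
st();print(shift(-63,117,32))
a=imaging.read_camera('top')[195:300,200:385]
cv2.imwrite('pics/t4.png',cv2.resize(a,None,fx=4.3,fy=4.3,interpolation=cv2.INTER_CUBIC))"
```

```text
t 8.75 rail mm [-64.5 121.5 121.5] f rail [ 0.3 -0.9] 0.4 w 0.0
(array([0.0895, 0.0016, 0.005 ]), array([ 0.0007, -0.0049,  0.0008]))
```

View pics/t4.png

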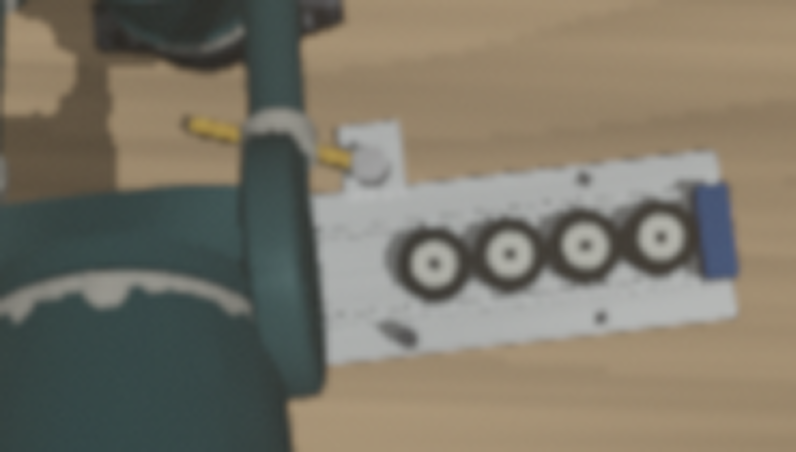

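The train is against the stop and closed up, with wheel centres at crop x = 435, 510, 586 and 661 (even pitch of about 75.5). The gate is unmoved. Next I check the numbers and plan the descent.

```bash
python3 -c "
from h import *
for u in[(435,264),(510,254),(586,245),(661,237)]: print((torail(world('top',np.array(u)/4.3+[200,195]-.4,.034))*1e3).round(1))"
```

```text
[26.1 -0.7 34. ]
[69.7  0.1 34. ]
[114.    0.2  34. ]
[ 1.577e+02 -1.000e-01  3.400e+01]
```

Call:
{"api": "jog_arm", "payload": {
  "rows": [
    [0.04, 0.0015, 0.005, 0, -0.004, 0, 0],
    [0.075, 0.0015, 0.005, 0, -0.004, 0, 0],
    [0.088, 0.0015, 0.005, 0, -0.004, 0, 0],
    [0.09, 0.0015, 0.005, 0, -0.004, 0, 0],
    [0.09, 0.0015, 0.005, 0, -0.004, 0, 0]
  ]
}}

```text
time: 9.3
tool_pos: [0.6277, 0.1165, 0.0313]
tcp_rot: [2.144, 0.155, -2.151]
wrist_force: [-0.3, 0.2, 0.9]
width: -0.003
```

```bash
python3 -c "
from h import *
st()
for g in np.arange(1.9,-0.01,-0.1):
    r=75; off=4+14.5*abs(np.cos(g))+11*abs(np.sin(g))
    x=-4-r*np.sin(g)-off*np.cos(g); y=60-r*np.cos(g)+off*np.sin(g)
    print(round(g,2),round(x,1),round(y,1),shift(x,y,32)[0])"
```

```text
t 9.3 rail mm [-63.2 113.7  31.3] f rail [-0.3 -0.3] 0.9 w -0.0
1.9 -68.8 102.3 [-0.0007 -0.0056  0.0113]
1.8 -72.9 94.6 [-0.0007 -0.0098  0.0191]
1.7 -76.2 86.3 [-0.0006 -0.013   0.0274]
1.6 -78.5 77.6 [-0.0006 -0.0153  0.0361]
1.5 -79.9 70.7 [-0.0006 -0.0168  0.043 ]
1.4 -80.8 64.3 [-0.0006 -0.0177  0.0494]
1.3 -81.2 57.7 [-0.0005 -0.0181  0.0559]
1.2 -81.0 51.0 [-0.0005 -0.0178  0.0627]
1.1 -80.1 44.1 [-0.0005 -0.0169  0.0695]
1.0 -78.5 37.2 [-0.0005 -0.0154  0.0764]
0.9 -76.2 30.3 [-0.0005 -0.0131  0.0833]
0.8 -73.1 23.5 [-0.0005 -0.01    0.0901]
0.7 -69.3 16.9 [-0.0004 -0.0062  0.0967]
0.6 -64.7 10.6 [-0.0004 -0.0015  0.103 ]
0.5 -59.3 4.7 [-0.0004  0.0038  0.1089]
0.4 -53.1 -0.7 [-0.0004  0.01    0.1143]
0.3 -46.3 -5.4 [-0.0004  0.0168  0.1191]
0.2 -38.9 -9.5 [-0.0004  0.0242  0.1231]
0.1 -30.9 -12.7 [-0.0004  0.0322  0.1264]
-0.0 -22.5 -15.0 [-0.0004  0.0406  0.1287]
```

The wheels measure at home (158, 114, 70, 26) to within 0.4 mm. Now I sweep the gate.

Call:
{"api": "jog_arm", "payload": {
  "rows": [
    [0, -0.005, 0.009, 0, 0, 0, 0],
    [0, -0.008, 0.015, 0, 0, 0, 0],
    [0, -0.01, 0.02, 0, 0, 0, 0],
    [0, -0.013, 0.027, 0, 0, 0, 0],
    [0, -0.015, 0.036, 0, 0, 0, 0],
    [0, -0.017, 0.043, 0, 0, 0, 0],
    [0, -0.018, 0.049, 0, 0, 0, 0],
    [0, -0.018, 0.056, 0, 0, 0, 0],
    [0, -0.018, 0.063, 0, 0, 0, 0],
    [0, -0.017, 0.07, 0, 0, 0, 0],
    [0, -0.015, 0.076, 0, 0, 0, 0],
    [0, -0.013, 0.083, 0, 0, 0, 0],
    [0, -0.01, 0.09, 0, 0, 0, 0],
    [0, -0.006, 0.097, 0, 0, 0, 0],
    [0, -0.002, 0.103, 0, 0, 0, 0],
    [0, 0.004, 0.109, 0, 0, 0, 0],
    [0, 0.01, 0.114, 0, 0, 0, 0],
    [0, 0.017, 0.119, 0, 0, 0, 0]
  ]
}}

```text
time: 11.1
tool_pos: [0.5119, 0.0821, 0.0316]
tcp_rot: [2.144, 0.155, -2.151]
wrist_force: [0.9, 0.7, 0.2]
width: -0.0
```

```bash
python3 -c "
from h import *
import cv2
st();print(shift(-22.5,-15,32))
a=imaging.read_camera('scene')[190:290,230:430]
cv2.imwrite('pics/s5.png',cv2.resize(a,None,fx=4,fy=4,interpolation=cv2.INTER_CUBIC))"
```

```text
t 11.1 rail mm [-45.6  -5.8  31.6] f rail [-0.6  1. ] 0.2 w -0.0
(array([-0.0004,  0.0231,  0.0092]), array([0.0008, 0.003 , 0.0009]))
```

View pics/s5.png

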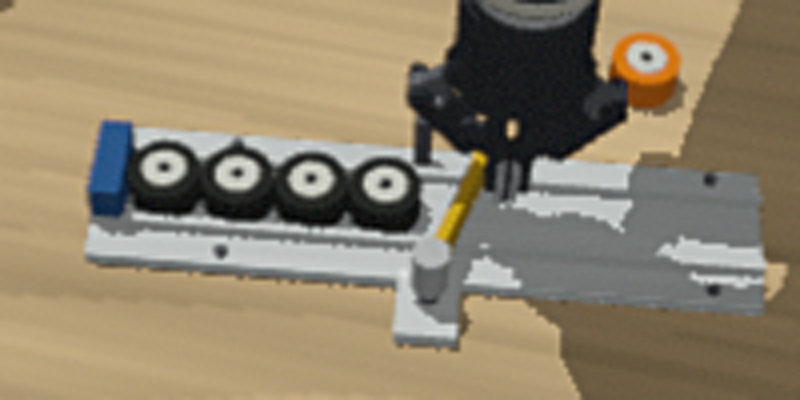

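The gate, running from (432,250) to (480,155), is about 0.3 rad from shut with the finger behind it. The wheels are undisturbed. I finish slowly.

Call:
{"api": "jog_arm", "payload": {
  "rows": [
    [0, 0.004, 0.003, 0, 0, 0, 0],
    [0, 0.008, 0.004, 0, 0, 0, 0],
    [0, 0.012, 0.006, 0, 0, 0, 0],
    [0, 0.015, 0.007, 0, 0, 0, 0],
    [0, 0.018, 0.008, 0, 0, 0, 0],
    [0, 0.02, 0.009, 0, 0, 0, 0],
    [0, 0.0215, 0.009, 0, 0, 0, 0]
  ]
}}

```text
time: 11.85
tool_pos: [0.5049, 0.0584, 0.0313]
tcp_rot: [2.142, 0.154, -2.152]
wrist_force: [0.1, 0.1, 1.1]
width: 0.004
```

Call:
{"api": "jog_arm", "payload": {
  "rows": [
    [0, 0.001, 0, 0, 0, 0, 0],
    [0, 0.002, 0, 0, 0, 0, 0]
  ]
}}

```text
time: 12.05
tool_pos: [0.505, 0.0575, 0.0314]
tcp_rot: [2.143, 0.155, -2.154]
wrist_force: [-1.7, 9.5, 1.2]
width: -0.005
```

Call:
{"api": "jog_arm", "payload": {
  "rows": [
    [0, 0.0007, 0, 0, 0, 0, 0],
    [0, 0.0014, 0, 0, 0, 0, 0]
  ]
}}

```text
time: 12.25
tool_pos: [0.505, 0.0575, 0.0314]
tcp_rot: [2.144, 0.157, -2.156]
wrist_force: [-1.3, 9.4, 1.2]
width: -0.002
```

The 9.5 N stall means the gate is on its pin. I back off straight, rise and look.

Call:
{"api": "jog_arm", "payload": {
  "rows": [
    [0, -0.001, 0, 0, 0, 0, 0],
    [0, -0.004, 0, 0, 0, 0, 0],
    [0, -0.02, 0, 0, 0, 0, 0],
    [0, -0.05, 0, 0, 0, 0, 0],
    [0, -0.09, 0, 0, 0, 0, 0],
    [-0.05, -0.13, 0, 0, 0, 0, 0],
    [-0.1, -0.17, 0, 0, 0, 0, 0],
    [-0.15, -0.21, 0, 0, 0, 0, 0],
    [-0.15, -0.23, 0, 0, 0, 0, 0],
    [-0.15, -0.23, 0, 0, 0, 0, 0],
    [-0.15, -0.23, 0, 0, 0, 0, 0]
  ]
}}

```text
time: 13.35
tool_pos: [0.4741, 0.2858, 0.1838]
tcp_rot: [2.146, 0.16, -2.152]
wrist_force: [-0.5, -0.5, -0.6]
width: 0.001
```

```bash
python3 -c "
from h import *
import cv2
st()
a=imaging.read_camera('top')[195:300,200:385]
b=imaging.read_camera('scene')[190:290,230:430]
a=cv2.resize(a,(528,300),interpolation=cv2.INTER_CUBIC);b=cv2.resize(b,(600,300),interpolation=cv2.INTER_CUBIC)
o=np.zeros((600,600,3),np.uint8);o[:300,:528]=a;o[300:]=b
cv2.imwrite('pics/f6.png',o)"
```

```text
t 13.35 rail mm [-252.6  -14.3  183.8] f rail [ 0.5 -0.6] -0.6 w 0.0
```

View pics/f6.png

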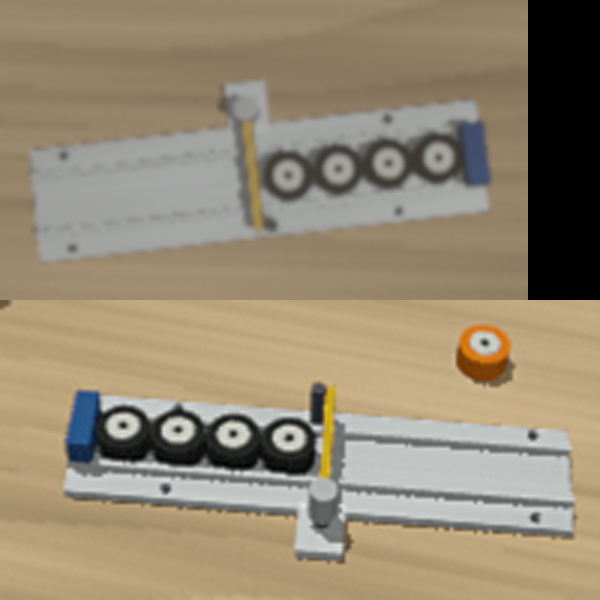

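Both views show the train against the blue stop, and the gate shut across the channel touching the rest pin at (268,224) in the top view and (320,400) in the scene view. The arm is clear, so I hand in.

```bash
python3 -c "
from workcell import finish_job
print(finish_job())"
```

```text
the job is handed in; nothing more can be done
None
```

The four wheels are against the blue end stop as one unbroken train, and the yellow gate is shut on its rest pin. The arm is clear, and I handed the job in at about 13.5 s of the 51 s allowed.

- **Train:** I pushed with the shut fingertip on the last wheel only. After the push the wheels measured at rail x = 157.7, 114.0, 69.7 and 26.1 mm, within 0.4 mm of their home places. The push force rose to about 8 N with the tool stalled, which showed the stop had been reached.
- **Gate:** I swept it shut from behind until it stalled at about 9.5 N. The last pictures from both cameras show it touching the pin, with the wheels still in place.
- **Left alone:** I saw no contact with the chassis, steering wheel, axle, jar, screwdriver, parts-bin flap or orange wheel. My last pictures were crops of the rail, so of these they show only the orange wheel.

No check failed or disagreed. The stall point at the stop was about 1 mm past my estimate (−9.6 against −10.5 mm), within the calibration error.

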